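# Fit the keyed output shaft into the worm gearbox

### The job

Take the keyed shaft with the collar out of the wooden block and push it, key end down, into the upright hollow hub of the worm gearbox, turning it until its key slips into the keyway and it goes all the way in. Press the collar down until the spring washer on the hub is squashed flat and finish while still pressing it there, so that the retaining ring can be clipped on from below: do not let go. Never force the key against the hub, and leave the blank shaft and the other things on the bench where they are.

Things in the scene. Friction and masses are not known exactly. Their poses are not given: they have to be found in the camera images.
- shaft: loose keyed steel shaft, 0.3 kg, upright in a hole of the block. Origin: centre of its lower end, z up the shaft, x to the key's side. From the lower end: to 10 mm a 14 mm dia. pilot, to 18 a cone, then 18 mm dia.; key 6 mm wide at 30 to 70 mm, out to 12.5 mm from the axis; collar 38 mm dia. at 84 to 90; outer end, 18 mm round, 90 to 138, with a dark empty key seat in line with the key
- shaft_key (a point): on the keyed shaft, lower end of the key: 30 mm above the shaft's lower end, 11.5 mm out from its axis
- shaft_collar (a point): on the keyed shaft's axis at the underside of the collar, 84 mm above the lower end
- shaft_grip (a point): on the keyed shaft's axis, 117 mm above the lower end: the middle of where to grip it, 27 mm above the collar's top face
- gearbox: aluminium worm gearbox with a black 57 mm square stepper motor on its x side, fixed to the bench on rails; housing about 88 x 124 mm, its top 104 mm above the bench (bearing cover and seal up to 109 mm), motor up to 98 mm. Self-locking: its hub does not turn. Origin on the bench below the hub's axis, z up
- hub_mouth (a point): centre of the top face of the gearbox's hollow steel hub, 108 mm above the bench; axes as the gearbox (z up the bore). Greased bore 19.5 mm dia., right through (78 mm), wider below the top 30 mm. One keyway, 7.5 mm wide, out to 13.7 mm from the axis, on the x side: anywhere within 0.4 rad of x, to be seen or felt. Off it, the key lands on this face with the shaft's lower end 30 mm below
- spring_washer (a joint): compression of the wave spring washer on the hub's face: 0 m free, 0.004 m flat. A steel ring, 31 mm inside, 38 mm outside dia., round the bore; its top is 6 mm above the hub's face when free, 2 mm when flat. It pushes back with 6 N at first, 14 N when flat, more than the shaft's weight: let go and the shaft rises
- washer_top (a point): centre of the top face of the spring washer; moves down with it
- rack: wooden block 70 x 150 x 35 mm, fixed, with two round holes 22 mm in diameter and 28 mm deep, 80 mm apart along its y axis (at y = -40 and +40 mm), in which the two shafts stand. Origin: centre of its underside
- blank: blank shaft, bystander: plain steel bar, 18 mm diameter, 150 mm long, no key and no collar, in the other hole of the block; origin: centre of its lower end
- grease_tub: bystander: white grease tub with lid, 60 mm diameter, 55 mm high; origin: centre of its underside
- screwdriver: bystander: screwdriver lying on the bench, 190 mm long; lies along its x axis
- multimeter: bystander: grey multimeter lying flat, 160 x 78 x 45 mm; origin: centre of its underside
There are look-alikes about, which are no part of the job. What is shaped like the shaft but pink or purple is not meant.

How it is judged:
On the way, in this order (a step that is already met when the one before it is completed fails the run):
1. the keyed shaft is lifted out and held over the hub, its lower end above the spring washer (z of shaft in the frame of hub_mouth above 0.006 m and horizontal distance between shaft and hub_mouth below 0.03 m), for 0.05 s.
2. the key has slipped into the keyway: the shaft is 40 mm deep in the bore (z of shaft in the frame of hub_mouth below -0.04 m and horizontal distance between shaft and hub_mouth below 0.004 m), for 0.05 s.
At the end, for the whole second after the job is handed in: Shaft home in the hub (key on the keyway's side, within 4 mm of the bore's axis, within 0.06 rad of upright), collar at most 3.5 mm above the hub's face, spring washer compressed by over 2.8 of its 4 mm, shaft at rest, and the fingers still pressing on it (over 3 N) through the last second (value of joint spring_washer above 0.0028 m and z of shaft_collar in the frame of hub_mouth below 0.0035 m and horizontal distance between shaft and hub_mouth below 0.004 m and angle between shaft's own z axis and vertical below 0.06 rad and linear speed of shaft below 0.02 m/s and contact force between the fingers and shaft above 3 N and x of shaft_key in the frame of hub_mouth above 0.007 m); the arm keeps its last pose, push and grip.
It fails at once if the key or shaft is forced against the hub (more than 80 N) (contact force between shaft and gearbox above 80 N).
It fails at once if the blank shaft is lifted or knocked (distance of blank from where it was at the start of the episode above 0.02 m or angle between blank's own z axis and vertical above 0.35 rad).
It fails at once if the grease tub is displaced (distance of grease_tub from where it was at the start of the episode above 0.03 m).
It fails at once if the screwdriver is displaced (distance of screwdriver from where it was at the start of the episode above 0.03 m).
It fails at once if the multimeter is displaced (distance of multimeter from where it was at the start of the episode above 0.03 m).
It also fails if it takes over 61 s, if anything falls off the work surface, if the arm or the gripper's body presses on something with over 40 N, if the wrist force passes 120 N, or if a joint passes its speed limit or range.

### The arm

A 6-joint arm with a two-finger parallel gripper is mounted at the origin on the work surface. World frame = base frame: x ahead of the robot, y to its left, z up, the work surface at z = 0. Lengths are in m, angles in rad, forces in N, time in s.
With the tool pointing down it reaches from about 0.375 to 0.75 m from the base axis. Payload 9 kg.
Tool frame: the origin (TCP) lies at the very end of the fingers, on their centre line; the grasp point (between the pads) lies 19 mm behind it (ctrl.tcp_to_grasp is the distance from the TCP to the grasp point, in m); z points along the fingers, y is the line along which they close (so a half turn about z gives the same grasp; the last joint's range is limited). The gripper opens to 85 mm and grips with 20 to 120 N. Pads are 22 mm wide; open, the fingers measure 114 mm over their backs; the gripper's body (76 mm by 85 mm) begins 54 mm behind the grasp point. The pads swing forward as they close: fully open they stand 13 mm farther back than shut.
Start: joints at [-1.354, 0.104, 0.097, 1.564, 0, 1.353], TCP at [0.253, -0.544, 0.231] pointing down, gripper open.
Joint ranges: [-2.99, 2.99], [-0.84, 1.86], [-1.1, 1.16], [-1.84, 2.11], [-1.51, 1.56], [-3.14, 3.14]. Speed limits (rad/s): [2.22, 2.22, 2.57, 3.14, 3.14, 3.14].

### API

Orientations are given as a unit quaternion [x, y, z, w].
In Python, from station import sensors, optics, ctrl gives the robot as it stands.
- The arm moves only by the shell command python3 -m handwheel 'ROWS' [FORCE]. ROWS is JSON, a list that holds one entry, the list of rows, each a list of 7 numbers: the finger opening in m, from 0 to 0.0854, then the shift along the world's x, y, z in m, then the turn, a rotation vector about the world's x, y, z in degrees. A call has 1 to 20 rows; each row is the pose to reach, as a shift and turn from the pose commanded when the call began; what a row does not reach only later rows make up. A row lasts 1/8 s, in which the tool goes at most 62.5 mm and 10.7 degrees, less where a joint would pass 70% of its speed; a pose out of reach is approached as far as the arm can. A call with a gripper value outside its range is refused whole. The fingers move at their own pace and stop on an object; FORCE is the grip in N (left out, the last holds). Time passes only in rows, so rows that repeat a pose let the fingers close. It gives the time, the measured TCP pose, the force, the opening and the grip force at its end, in the units of the state.
- sensors.get_obs(): the state, without advancing time (a new reading comes with each control period).
- optics.get_image(name): name is "scene" or "side" or "wrist"; returns a dict with "frame" (420x560x3 uint8, red, green, blue), "depth" (420x560 float32, m along the optical axis (not along the pixel's ray), 0 where there is no reading), "camera_matrix" (3x3 intrinsics, pixels), "k1" (the pictures are not rectified: a ray, as slopes to the right and down, at radius r is drawn at 1 + k1 r^2 times it, then the intrinsics apply), "R" (3x3) and "t" (3): a world point X has camera coordinates R X + t; the wrist camera has in their place "hand_eye" (4x4, takes a point from camera to tool coordinates, whose origin is the TCP and whose axes are the flange's). Camera axes: x right, y down, z forward; pixel columns grow to the right and rows downward; lengths in m; the calibration is good to about 2 mm. A picture is of the moment at which its call begins: read the wrist's pose just before it.
- ctrl.hand_in(): hands the job in; it is judged then, once.
The state is a dict: "time_s": time; "q": joint angles; "joint_vel": joint speeds; "joint_efforts": joint torques, N m; "eef_pos": TCP position; "tcp_rot": TCP orientation; "force": force on the tool from outside, world axes, zero at the start; "torque": the same for the moment, N m; "width": finger opening in m; "grip_force": force on a finger pad.
Only numpy, scipy, OpenCV 4.12 (cv2) and the standard library are available. Lean on these libraries where they do the work, as an engineer would, in place of code of your own. Each camera call takes 0.05 s, during which the arm holds its last target. There are 200 camera calls.

## Working session

There is one attempt and no reset: what is moved stays moved. The work goes in short steps, Python scripts to look and compute and a shell command to move; the robot and the scene stay as the last step left them, time stands still between calls to the robot, and variables do not carry over. Pictures are saved under pics/ and viewed, at most 10 in all, crops included, and the job is handed in when it is done.

```bash
ls; mkdir -p pics; cat > h.py <<'E'
import numpy as np, cv2
from station import sensors, optics, ctrl
from scipy.spatial.transform import Rotation as Ro
def grab(n):
    o=sensors.get_obs(); d=optics.get_image(n)
    if 'hand_eye' in d:
        T=np.eye(4);T[:3,:3]=Ro.from_quat(o['tcp_rot']).as_matrix();T[:3,3]=o['eef_pos']
        C=T@np.array(d['hand_eye'])
        d['Rw'],d['c']=C[:3,:3],C[:3,3]
    else:
        R=np.array(d['R']);d['Rw'],d['c']=R.T,-R.T@np.array(d['t'])
    return d
def ray(d,u,v):
    K=np.array(d['camera_matrix'])
    p=cv2.undistortPoints(np.array([[[u,v]]],float),K,np.array([d['k1'],0,0,0.]))[0,0]
    return d['Rw']@np.array([p[0],p[1],1.])
def onz(d,u,v,z):
    r=ray(d,u,v); return d['c']+r*(z-d['c'][2])/r[2]
def dep(d,u,v):
    return d['c']+ray(d,u,v)*d['depth'][int(v),int(u)]
def proj(d,X):
    K=np.array(d['camera_matrix']);p=d['Rw'].T@(np.array(X)-d['c']);x=p[:2]/p[2];x=x*(1+d['k1']*(x@x))
    return K[:2,:2]@x+K[:2,2]
def save(n,im): cv2.imwrite('pics/'+n,im[...,::-1])
E
python3 - <<'E'
from h import *
s=grab('scene');t=grab('side')
save('scene.png',s['frame']);save('side.png',t['frame'])
print(s['c'],t['c'],s['k1'],sensors.get_obs())
E
```

```text
pics
[1.05962854 0.06157197 0.86964397] [ 0.37319685 -0.56387815  0.46958032] -0.10047827513092607 {'time_s': 0.1, 'q': array([-1.35369806e+00,  1.04631817e-01,  9.65496219e-02,  1.56391448e+00,
        2.19462822e-05,  1.35311605e+00]), 'joint_vel': array([ 0.00030871, -0.00010844,  0.00196733,  0.00125741,  0.00016364,
        0.0011559 ]), 'joint_efforts': array([ 7.17479124e-03, -5.58208501e+01,  5.04719996e+01,  1.30902810e-02,
       -2.27751875e-04,  3.13818953e-05]), 'eef_pos': array([ 0.25268475, -0.54386442,  0.23060606]), 'tcp_rot': array([ 9.76463686e-01,  2.15681035e-01,  1.11477951e-05, -6.00172535e-04]), 'force': array([ 0.44443411, -1.34183302, -0.50005425]), 'torque': array([-0.04762078, -0.01360924,  0.00716509]), 'grip_force': 0.0, 'width': 0.0851169051594189}
```

View pics/scene.png

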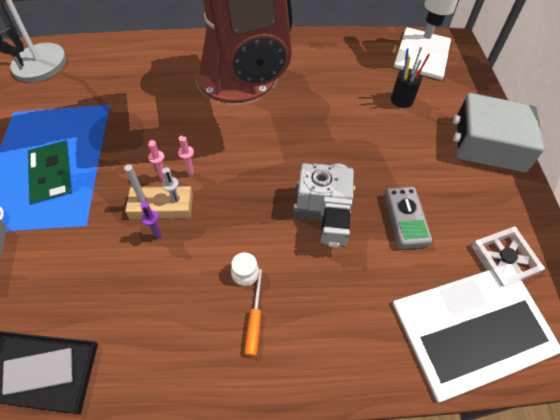

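View pics/side.png

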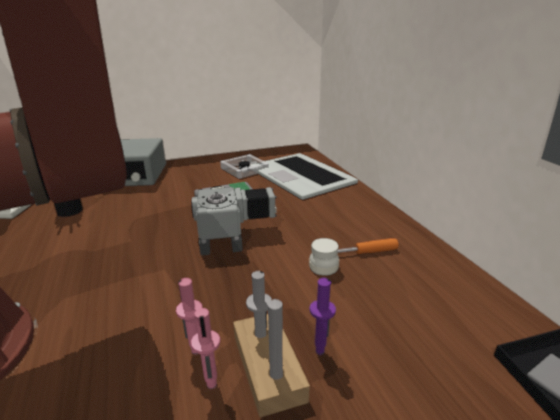

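The scene view shows the steel collared shaft at (170,185) in the block. Look-alikes are the pink ones at (155,157) and (186,152), the purple at (150,220), and the blank bar at (135,180). The hub is at (322,178) and the motor at (337,218). In the side view the collared shaft is at (259,300), the blank at (275,340) and the hub at (217,198). I choose (170,185) and will check it in a crop.

```bash
python3 - <<'E'
from h import *
s=grab('scene');t=grab('side')
a=cv2.resize(s['frame'][140:240,115:215],(390,390),interpolation=cv2.INTER_CUBIC)
b=cv2.resize(t['frame'][255:405,185:335],(390,390),interpolation=cv2.INTER_CUBIC)
save('crop1.png',np.hstack([a,b]))
for n,d,pts in (('scene',s,[(168,172),(171,185),(135,170),(132,205),(185,205),(322,178),(322,170),(337,218),(245,262),(408,215)]),('side',t,[(259,275),(259,302),(275,305),(217,198),(290,385)])):
    for p in pts: print(n,p,dep(d,*p).round(4))
E
```

```text
scene (168, 172) [ 0.4903 -0.137   0.1438]
scene (171, 185) [ 0.494  -0.1383  0.1007]
scene (135, 170) [ 0.366  -0.2656 -0.0017]
scene (132, 205) [ 0.5021 -0.2439  0.0359]
scene (185, 205) [ 0.5058 -0.1164  0.0351]
scene (322, 178) [0.4813 0.2066 0.0951]
scene (322, 170) [0.4715 0.2057 0.1124]
scene (337, 218) [0.5932 0.227  0.0999]
scene (245, 262) [0.6683 0.0265 0.0532]
scene (408, 215) [0.5516 0.4118 0.0355]
side (259, 275) [ 0.4869 -0.1433  0.1447]
side (259, 302) [ 0.4834 -0.1502  0.1023]
side (275, 305) [ 0.4837 -0.2238  0.1571]
side (217, 198) [0.4925 0.2124 0.1058]
side (290, 385) [ 0.4943 -0.2493  0.037 ]
```

View pics/crop1.png

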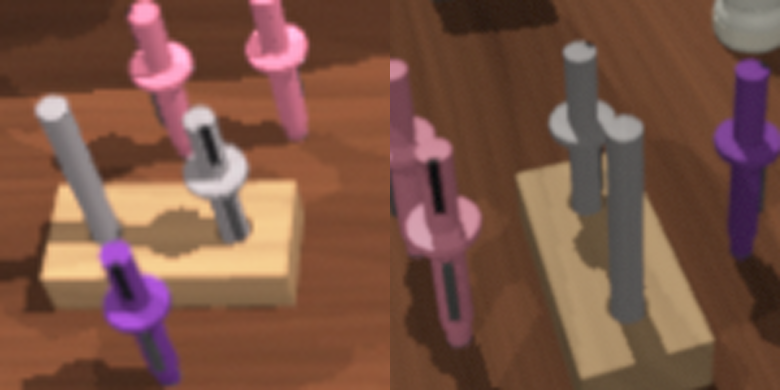

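The crop confirms it: a steel shaft with collar, its dark seat and key facing roughly +x. Next I need the wrist camera geometry, then the approach.

```bash
python3 - <<'E'
from h import *
w=grab('wrist');print(np.round(w['hand_eye'],3).tolist(), w['camera_matrix'][0][0], ctrl.tcp_to_grasp)
s=grab('scene');t=grab('side')
for p in [(155,157),(154,146),(186,152),(184,141),(150,215),(148,206)]: print(p,dep(s,*p).round(3))
# key direction in scene: bottom seat/key dark in crop
E
python3 -m handwheel '[[[0.0854,0.03,0.05,0.02,0,0,0],[0.0854,0.06,0.1,0.03,0,0,0],[0.0854,0.09,0.15,0.04,0,0,0],[0.0854,0.12,0.2,0.04,0,0,0],[0.0854,0.15,0.25,0.04,0,0,0],[0.0854,0.18,0.3,0.04,0,0,0],[0.0854,0.2,0.35,0.04,0,0,0],[0.0854,0.2,0.35,0.04,0,0,0],[0.0854,0.2,0.35,0.04,0,0,0],[0.0854,0.2,0.35,0.04,0,0,0]]]'
```

```text
[[-0.0, -0.963, -0.269, 0.069], [1.0, -0.0, -0.001, 0.0], [0.001, -0.269, 0.963, -0.142], [0.0, 0.0, 0.0, 1.0]] 369.4377948151331 0.0187
(155, 157) [ 0.408 -0.185  0.098]
(154, 146) [ 0.405 -0.18   0.134]
(186, 152) [ 0.395 -0.112  0.098]
(184, 141) [ 0.393 -0.111  0.135]
(150, 215) [ 0.575 -0.176  0.103]
(148, 206) [ 0.573 -0.173  0.137]
time_s: 1.6
eef_pos: [0.4524, -0.1952, 0.2712]
tcp_rot: [0.977, 0.215, -0.0, 0.0]
force: [-0.2, 0.3, 0.1]
width: 0.0851
grip_force: 0.0
```

```bash
python3 - <<'E'
from h import *
w=grab('wrist');save('w1.png',w['frame']);np.save('w1d.npy',w['depth'])
g=[.484,-.142,.145];print(proj(w,g),proj(w,[.484,-.142,.097]),proj(w,[.484,-.222,.157]),w['c'])
E
```

```text
[225.34852131 134.41338094] [232.71993921 130.58850858] [327.54526518 183.88172937] [ 0.51480391 -0.16663599  0.41361567]
```

View pics/w1.png

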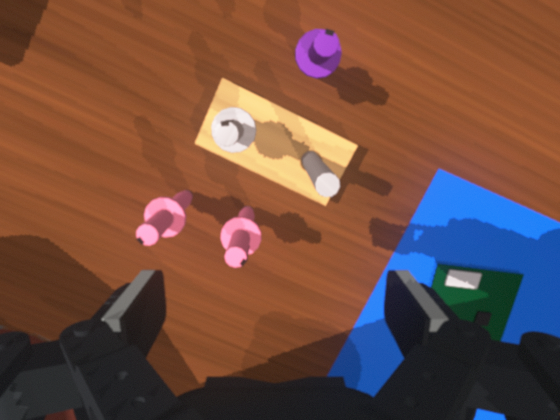

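The wrist view shows the collar at (234,130), the shaft's top near (230,133) with its dark notch near (229,124), the blank at (325,182), pinks at (150,225) and (238,248), and purple at (320,48).

```bash
python3 - <<'E'
from h import *
w=grab('wrist')
P=[];C=[]
for v in range(100,165):
    for u in range(200,265):
        p=dep(w,u,v)
        if p[2]>.05: P.append(p);C.append(w['frame'][v,u].astype(int).sum())
P=np.array(P);C=np.array(C)
print(np.histogram(P[:,2],bins=np.arange(.05,.17,.01)))
col=P[(P[:,2]>.09)&(P[:,2]<.104)]
top=P[P[:,2]>.138]
for n,A in(('collar',col),('top',top)):
    (c,r)=cv2.minEnclosingCircle(A[:,:2].astype(np.float32));print(n,np.round(c,4),round(r,4),len(A),np.median(A[:,2]),A[:,:2].mean(0))
i=(P[:,2]>.1)&(C<200); dk=P[i];print('dark',len(dk),dk.mean(0))
dd=cv2.resize(w['frame'][100:165,200:265],(390,390),interpolation=cv2.INTER_CUBIC);
s=grab('scene');save('crop2.png',np.hstack([dd,cv2.resize(s['frame'][150:215,140:205],(390,390),interpolation=cv2.INTER_CUBIC)]))
E
```

```text
(array([  0,   0,   0,   0, 983,  24,  26,  33,  28, 504,   0]), array([0.05, 0.06, 0.07, 0.08, 0.09, 0.1 , 0.11, 0.12, 0.13, 0.14, 0.15,
       0.16]))
collar [ 0.4844 -0.142 ] 0.0192 993 0.09687082062211444 [ 0.48713257 -0.14393474]
top [ 0.4963 -0.1516] 0.024 532 0.1449268004032429 [ 0.48603963 -0.14317846]
dark 0 [nan nan nan]<stdin>:14: RuntimeWarning: Mean of empty slice.
  ret = um.true_divide(
```

View pics/crop2.png

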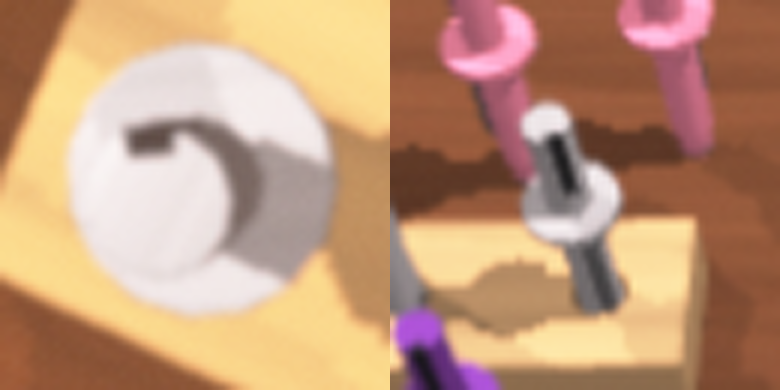

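```bash
python3 - <<'E'
from h import *
w=grab('wrist');s=grab('scene');t=grab('side')
for p in [(225,123),(221.5,122.5),(228.5,121.5)]:
    q=onz(w,*p,.145)-[.4844,-.142,.145];print(q.round(4),np.arctan2(q[1],q[0]))
# gearbox from scene & side depth
for n,d,box in(('scene',s,(285,150,365,250)),('side',t,(180,170,290,260))):
    Q=np.array([dep(d,u,v) for v in range(box[1],box[3]) for u in range(box[0],box[2]) if d['depth'][v,u]>0])
    for lo,hi in((.101,.106),(.1065,.113),(.094,.1005)):
        A=Q[(Q[:,2]>lo)&(Q[:,2]<hi)]
        if len(A)>5:
            (c,wh,a)=cv2.minAreaRect(A[:,:2].astype(np.float32));print(n,lo,len(A),np.round(c,4),np.round(wh,4),round(a,1),A[:,:2].mean(0).round(4))
E
```

```text
[0.0069 0.0035 0.    ] 0.4665734592946202
[0.0061 0.0058 0.    ] 0.760760079552175
[0.0089 0.0016 0.    ] 0.1791652120741867
scene 0.101 990 [0.4974 0.2129] [0.1227 0.0989] 79.1 [0.4985 0.2211]
scene 0.1065 400 [0.4937 0.2051] [0.0969 0.0817] 70.4 [0.4943 0.2   ]
scene 0.094 1026 [0.5311 0.2081] [0.1248 0.1911] 81.2 [0.57   0.2239]
side 0.101 419 [0.4963 0.212 ] [0.1177 0.0983] 79.9 [0.4917 0.1995]
side 0.1065 305 [0.4889 0.2012] [0.0758 0.0805] 84.8 [0.4883 0.1977]
side 0.094 356 [0.5095 0.209 ] [0.1227 0.1499] 81.2 [0.5225 0.2015]
```

Key yaw is about 0.47 rad. That makes the current closing axis square to it, but the last joint would run out of range at the hub. I'll make a half turn first while centring over the shaft.

```bash
python3 -m handwheel '[[[0.0854,0,0,0,0,0,10],[0.0854,0,0,0,0,0,20],[0.0854,0,0,0,0,0,30],[0.0854,0.01,0.01,0,0,0,40],[0.0854,0.02,0.02,0,0,0,50],[0.0854,0.032,0.03,0,0,0,60],[0.0854,0.032,0.04,0,0,0,70],[0.0854,0.032,0.053,0,0,0,80],[0.0854,0.032,0.053,0,0,0,90],[0.0854,0.032,0.053,0,0,0,90]]]' && python3 -m handwheel '[[[0.0854,0,0,0,0,0,10],[0.0854,0,0,0,0,0,20],[0.0854,0,0,0,0,0,30],[0.0854,0,0,0,0,0,40],[0.0854,0,0,0,0,0,50],[0.0854,0,0,0,0,0,60],[0.0854,0,0,0,0,0,70],[0.0854,0,0,0,0,0,80],[0.0854,0,0,0,0,0,90],[0.0854,0,0,0,0,0,92],[0.0854,0,0,0,0,0,92]]]'
python3 - <<'E'
from h import *
w=grab('wrist');s=grab('scene')
c=proj(w,[.4844,-.142,.097]).astype(int);print(c,sensors.get_obs()['q'].round(2))
P=np.array([dep(w,u,v) for v in range(max(0,c[1]-45),min(420,c[1]+45)) for u in range(c[0]-45,c[0]+45)])
for lo,hi in((.09,.104),(.138,.152)):
    A=P[(P[:,2]>lo)&(P[:,2]<hi)];cc,r=cv2.minEnclosingCircle(A[:,:2].astype(np.float32));print(np.round(cc,4),r,len(A),A.mean(0))
E
```

```text
time_s: 3.15
eef_pos: [0.4848, -0.1412, 0.2713]
tcp_rot: [0.538, 0.843, 0.0, 0.0]
force: [0.2, 0.1, 0.6]
width: 0.0854
grip_force: 0.0
time_s: 4.53
eef_pos: [0.4847, -0.1413, 0.2713]
tcp_rot: [-0.23, 0.973, 0.0, -0.0]
force: [0.0, 0.4, -0.6]
width: 0.0854
grip_force: 0.0
[274 188] [-0.54 -0.17 -0.1   1.64  0.   -1.01]
[ 0.484  -0.1425] 0.018943125382065773 867 [ 0.47976093 -0.14453567  0.09664247]
[ 0.4847 -0.1422] 0.009332194924354553 461 [ 0.48387711 -0.14254156  0.1443312 ]
```

```bash
python3 -m handwheel '[[[0.0854,0,-0.001,-0.05,0,0,0],[0.0854,0,-0.001,-0.1,0,0,0],[0.0854,0,-0.001,-0.13,0,0,0],[0.0854,0,-0.001,-0.15,0,0,0],[0.0854,0,-0.001,-0.164,0,0,0],[0.0854,0,-0.001,-0.164,0,0,0],[0.03,0,-0.001,-0.164,0,0,0],[0.03,0,-0.001,-0.164,0,0,0],[0.01,0,-0.001,-0.164,0,0,0],[0.01,0,-0.001,-0.164,0,0,0],[0.01,0,-0.001,-0.164,0,0,0],[0.01,0,-0.001,-0.164,0,0,0]]]' 80
```

```text
time_s: 6.12
eef_pos: [0.485, -0.1423, 0.1078]
tcp_rot: [-0.233, 0.973, -0.0, 0.0]
force: [-0.4, 0.3, 5.0]
width: 0.016
grip_force: 77.8
```

```bash
python3 -m handwheel '[[[0.01,0,0,0.01,0,0,0],[0.01,0,0,0.03,0,0,0],[0.01,0,0,0.07,0,0,0],[0.01,0,0,0.12,0,0,0],[0.01,0,0.02,0.17,0,0,0],[0.01,0.01,0.07,0.17,0,0,-5],[0.01,0.02,0.12,0.17,0,0,-10],[0.01,0.03,0.17,0.17,0,0,-15],[0.01,0.05,0.22,0.17,0,0,-20],[0.01,0.06,0.27,0.17,0,0,-25],[0.01,0.07,0.31,0.17,0,0,-27],[0.01,0.08,0.348,0.17,0,0,-27],[0.01,0.08,0.348,0.17,0,0,-27],[0.01,0.08,0.348,0.17,0,0,-27]]]'
python3 - <<'E'
from h import *
w=grab('wrist');print(proj(w,[.492,.206,.108]),proj(w,[.565,.206,.177]),sensors.get_obs()['q'].round(2))
im=cv2.resize(w['frame'],(784,588),interpolation=cv2.INTER_CUBIC);save('w2.png',im)
E
```

```text
time_s: 7.88
eef_pos: [0.5647, 0.2056, 0.2779]
tcp_rot: [0.001, 1.0, -0.0, 0.0]
force: [-0.8, -0.4, -4.0]
width: 0.0163
grip_force: 79.0
[274.86211581 102.56229372] [275.09978961 211.89175824] [ 0.13  0.12  0.2   1.65 -0.    0.13]
```

View pics/w2.png

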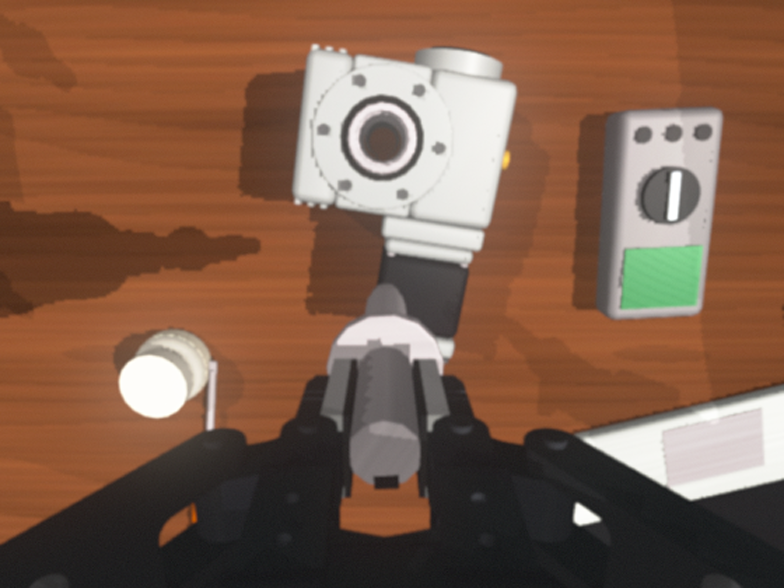

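The hub is at (382,138) in the enlarged wrist view, the motor is below it, and the shaft is held square with its notch at (387,482), facing +x. Next a close crop of the bore.

```bash
python3 - <<'E'
from h import *
w=grab('wrist')
c=w['frame'][65:133,238:308];im=cv2.resize(c,(560,544),interpolation=cv2.INTER_CUBIC).astype(float)
save('hub.png',np.clip(im*1.5,0,255).astype(np.uint8))
Q=np.array([np.r_[dep(w,u,v),w['frame'][v,u].mean()] for v in range(30,165) for u in range(205,375)])
for lo,hi in((.1015,.106),(.107,.1115),(.1115,.118)):
    A=Q[(Q[:,2]>lo)&(Q[:,2]<hi)];print(lo,len(A),A.mean(0).round(4),cv2.minAreaRect(A[:,:2].astype(np.float32)),cv2.minEnclosingCircle(A[:,:2].astype(np.float32)))
B=Q[(Q[:,3]<110)&(np.hypot(Q[:,0]-.488,Q[:,1]-.205)<.03)];print(len(B))
E
```

```text
0.1015 8024 [4.911000e-01 2.259000e-01 1.038000e-01 2.236493e+02] ((0.4951745569705963, 0.21521598100662231), (0.12174652516841888, 0.09584275633096695), 80.90846252441406) ((0.4909825623035431, 0.21584896743297577), 0.07201889902353287)
0.107 3438 [4.888000e-01 2.044000e-01 1.079000e-01 1.878826e+02] ((0.4889111816883087, 0.20428381860256195), (0.07987423241138458, 0.07967492192983627), 88.06890106201172) ((0.4888558089733124, 0.20411929488182068), 0.04081883281469345)
0.1115 632 [4.88700e-01 2.04100e-01 1.13800e-01 2.30317e+02] ((0.49109750986099243, 0.1980428844690323), (0.04996926710009575, 0.0549289733171463), 89.84469604492188) ((0.4907018840312958, 0.2016914188861847), 0.03455960378050804)
1388
```

View pics/hub.png

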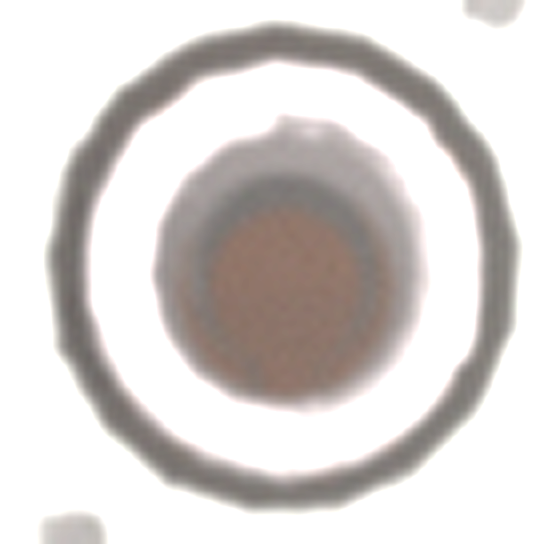

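```bash
python3 - <<'E'
from h import *
w=grab('wrist')
f=w['frame'].astype(np.float32).mean(2)
def uv(x,y,z): return proj(w,[x,y,z])
c=(.4888,.2041)
print('cols radius 8..15mm; angle deg (0=+x)')
for a in range(-60,61,5):
    r=[]
    for R in (8,9,10,11,12,13,14,15,16):
        p=uv(c[0]+R/1e3*np.cos(np.radians(a)),c[1]+R/1e3*np.sin(np.radians(a)),.108)
        r.append(int(cv2.getRectSubPix(f,(1,1),(float(p[0]),float(p[1])))[0,0]))
    b=[]
    for R in (8,9,10,11,12,13,14,15,16):
        p=uv(c[0]+R/1e3*np.cos(np.radians(a+180)),c[1]+R/1e3*np.sin(np.radians(a+180)),.108)
        b.append(int(cv2.getRectSubPix(f,(1,1),(float(p[0]),float(p[1])))[0,0]))
    print(a,r,'opp',b)
c=w['frame'][75:125,250:300];im=cv2.resize(c,(500,500),interpolation=cv2.INTER_CUBIC).astype(float)
save('hub2.png',np.clip(im*1.0,0,255).astype(np.uint8)); print(uv(.4888,.2041,.108),uv(.4888+.0137,.2041,.108))
E
```

```text
cols radius 8..15mm; angle deg (0=+x)
-60 [80, 82, 83, 87, 98, 137, 201, 229, 233] opp [82, 85, 96, 107, 110, 118, 145, 178, 228]
-55 [79, 82, 81, 84, 97, 135, 200, 228, 234] opp [82, 86, 98, 107, 110, 119, 141, 172, 221]
-50 [81, 81, 81, 84, 98, 136, 202, 230, 235] opp [82, 87, 99, 109, 111, 120, 140, 166, 212]
-45 [79, 80, 81, 83, 96, 128, 192, 229, 236] opp [82, 87, 100, 109, 110, 117, 136, 160, 209]
-40 [79, 78, 81, 82, 94, 130, 192, 227, 234] opp [83, 88, 101, 109, 111, 117, 131, 156, 211]
-35 [79, 80, 79, 82, 94, 135, 201, 229, 233] opp [84, 89, 104, 110, 111, 117, 130, 161, 218]
-30 [80, 80, 80, 82, 95, 137, 200, 228, 230] opp [82, 90, 104, 111, 111, 114, 127, 159, 218]
-25 [79, 81, 81, 82, 93, 130, 192, 223, 229] opp [83, 89, 103, 111, 112, 114, 126, 157, 217]
-20 [80, 81, 79, 81, 90, 125, 187, 225, 231] opp [83, 91, 103, 110, 112, 115, 125, 151, 214]
-15 [80, 80, 80, 80, 91, 129, 190, 224, 231] opp [82, 89, 104, 110, 111, 119, 133, 160, 221]
-10 [80, 82, 81, 80, 92, 131, 191, 226, 231] opp [82, 90, 103, 110, 112, 122, 135, 166, 228]
-5 [80, 81, 79, 82, 92, 128, 189, 225, 233
[... 599 characters left out ...]

30 [80, 82, 82, 83, 92, 112, 144, 186, 226] opp [81, 90, 102, 109, 110, 138, 189, 208, 226]
35 [80, 82, 82, 84, 92, 112, 143, 180, 221] opp [82, 89, 103, 106, 111, 145, 198, 220, 233]
40 [81, 80, 82, 83, 91, 109, 140, 175, 215] opp [81, 88, 101, 106, 110, 145, 199, 220, 233]
45 [81, 80, 82, 84, 92, 108, 138, 179, 220] opp [80, 89, 100, 106, 109, 138, 190, 217, 232]
50 [82, 81, 82, 85, 93, 112, 142, 181, 224] opp [82, 90, 100, 106, 113, 141, 193, 218, 228]
55 [82, 81, 82, 85, 95, 113, 144, 181, 223] opp [82, 91, 101, 107, 118, 152, 209, 225, 230]
60 [82, 83, 84, 86, 96, 114, 143, 174, 218] opp [81, 90, 101, 104, 113, 153, 214, 229, 235]
[273.06265749  98.3365591 ] [273.12453658 115.7201458 ]
```

View pics/hub2.png

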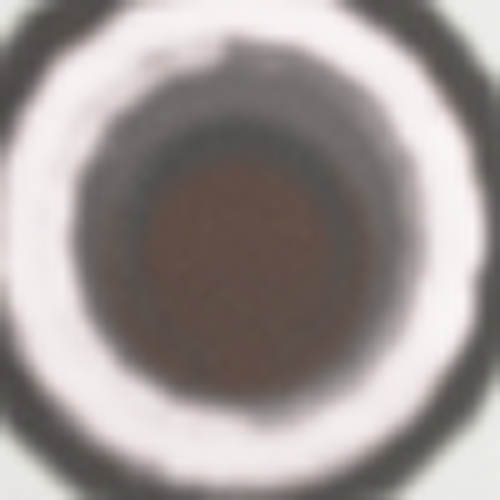

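The crops show the bore, but no clear notch. I'll look again lower down and from the −x side, so the keyway wall faces the camera.

```bash
python3 -m handwheel '[[[0.01,-0.015,-0.001,-0.02,0,0,-2],[0.01,-0.03,-0.001,-0.04,0,0,-5],[0.01,-0.036,-0.001,-0.045,0,0,-9],[0.01,-0.036,-0.001,-0.045,0,0,-9],[0.01,-0.036,-0.001,-0.045,0,0,-9]]]'
python3 - <<'E'
from h import *
w=grab('wrist')
p=proj(w,[.4888,.2041,.108]);print(p,w['c'])
u,v=p.round().astype(int)
c=w['frame'][max(0,v-28):v+28,u-28:u+28];im=cv2.resize(c,(560,10*c.shape[0]),interpolation=cv2.INTER_CUBIC).astype(float)
g=np.clip(255*(im/255)**.6,0,255).astype(np.uint8);save('hub3.png',g)
E
```

```text
time_s: 8.65
eef_pos: [0.5293, 0.2044, 0.233]
tcp_rot: [0.079, 0.997, 0.0, 0.001]
force: [-0.5, -0.4, -3.5]
width: 0.016
grip_force: 78.9
[264.99506508 148.77615302] [0.46229851 0.21504406 0.3753832 ]
```

View pics/hub3.png

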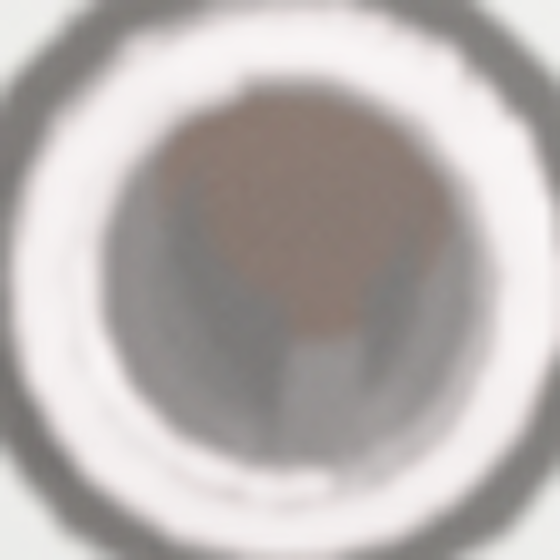

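The keyway is visible now: a lighter strip from crop (320,450) up to (327,335), between darker walls at x≈285 and 365. I'll convert that to an angle.

```bash
python3 - <<'E'
from h import *
w=grab('wrist')
o=np.array([265-28,149-28])
for a in range(-12,16,3):
    r=np.radians(a);k=np.array([np.cos(r),np.sin(r)]);n=np.array([-k[1],k[0]])
    f=lambda R,s,z:((proj(w,[*(np.array([.4888,.2041])+R*k+s*n),z])-o)*10).round().astype(int).tolist()
    print(a,[f(.0137,0,z) for z in(.108,.078)],'edges at bore',[f(.0090,s,z) for s in(-.00375,.00375) for z in(.108,.078)])
# shaft: collar/top centre for tilt & xy check
Q=np.array([dep(w,u,v) for v in range(150,400) for u in range(200,340)]);
o_=sensors.get_obs();tz=o_['eef_pos'][2]
for lo,hi in((tz-.013,tz-.007),(tz+.033,tz+.043)):
    A=Q[(Q[:,2]>lo)&(Q[:,2]<hi)&(np.hypot(Q[:,0]-.529,Q[:,1]-.204)<.025)]
    if len(A):print(len(A),cv2.minEnclosingCircle(A[:,:2].astype(np.float32)),np.median(A[:,2]))
f=w['frame'].astype(int).sum(2)
# brightness along a row in hub crop
for v in (156,158,160,162,164): print(v,[int(x)//3 for x in f[v,255:285]])
E
```

```text
-12 [[270, 467], [280, 410]] edges at bore [[221, 400], [236, 349], [325, 405], [329, 354]]
-9 [[280, 467], [289, 410]] edges at bore [[228, 403], [242, 351], [331, 403], [335, 351]]
-6 [[290, 467], [298, 410]] edges at bore [[234, 405], [248, 354], [338, 400], [341, 349]]
-3 [[300, 466], [307, 409]] edges at bore [[241, 408], [254, 356], [344, 397], [347, 346]]
0 [[310, 465], [316, 408]] edges at bore [[248, 409], [260, 357], [350, 393], [352, 343]]
3 [[319, 463], [324, 406]] edges at bore [[255, 411], [266, 359], [356, 389], [358, 339]]
6 [[329, 461], [333, 404]] edges at bore [[262, 412], [273, 360], [362, 385], [363, 335]]
9 [[338, 458], [342, 401]] edges at bore [[269, 413], [279, 360], [367, 381], [368, 331]]
12 [[348, 455], [350, 398]] edges at bore [[276, 413], [285, 361], [372, 376], [372, 327]]
15 [[357, 451], [358, 395]] edges at bore [[283, 413], [292, 361], [377, 371], [377, 322]]
1958 ((0.527402400970459, 0.2048744559288025), 0.018829816952347755) 0.22176293202380093
3710 ((0.5226821899414062, 0.2046879529953003), 0.021424541249871254) 0.2698708278781321
156 [89, 89, 86, 83, 81, 75, 75, 74, 74, 79, 85, 96, 100, 100, 104, 101, 103, 100, 88, 81, 84, 91, 97, 102, 101, 101, 104, 121, 143, 155]
158 [94, 92, 89, 84, 83, 80, 77, 77, 76, 79, 89, 100, 103, 103, 103, 104, 102, 98, 90, 88, 93, 98, 104, 101, 102, 105, 116, 139, 153, 165]
160 [100, 98, 93, 91, 87, 85, 84, 78, 77, 82, 93, 102, 101, 104, 103, 103, 104, 101, 101, 103, 106, 106, 104, 104, 110, 126, 143, 154, 169, 203]
162 [104, 104, 100, 99, 97, 96, 94, 89, 86, 89, 98, 102, 103, 104, 101, 104, 105, 110, 113, 113, 113, 111, 115, 128, 143, 154, 162, 177, 208, 227]
164 [139, 122, 109, 103, 102, 105, 106, 102, 95, 97, 100, 103, 103, 103, 105, 106, 110, 113, 115, 120, 124, 129, 140, 153, 161, 168, 190, 215, 226, 230]
```

```bash
python3 -m handwheel '[[[0.01,-0.02,0,0.005,0,0,8],[0.01,-0.039,0,0.005,0,0,16],[0.01,-0.039,0,0.005,0,0,16],[0.01,-0.039,0,0.005,0,0,16]]]'
python3 - <<'E'
from h import *
o=sensors.get_obs();t=o['eef_pos'];R=Ro.from_quat(o['tcp_rot']).as_matrix();print('toolyaw of -x',np.degrees(np.arctan2(-R[1,0],-R[0,0])))
for n in('scene','side'):
    d=grab(n)
    vx=-d['c'][:2]+t[:2];vx/=np.linalg.norm(vx);perp=np.array([-vx[1],vx[0]])
    # horizontal midpoints of the bright steel at some heights: collar and lower shaft
    for z in (t[2]-.05,t[2]-.07,t[2]-.085,t[2]-.098,t[2]-.0135):
        p=proj(d,[*t[:2],z]);v=int(round(p[1]));us=np.arange(int(p[0])-16,int(p[0])+17)
        near=[u for u in us if abs(np.linalg.norm(dep(d,u,v)[:2]-t[:2]))<.022 and abs(dep(d,u,v)[2]-z)<.02]
        if near:
            m=np.mean(near); X=d['c']+ray(d,m,v)*(np.linalg.norm(t[:2]-d['c'][:2])/np.linalg.norm(ray(d,m,v)[:2]))
            print(n,round(z-t[2],3),'w',len(near),'off along',perp.round(2),((X[:2]-t[:2])@perp).round(4))
w=grab('wrist')
f=w['frame'].astype(int).sum(2)
tt=np.array([t[0],t[1],t[2]+.037])
p=proj(w,tt);print('top axis px',p)
u0,v0=p.round().astype(int)
ys,xs=np.where(f[v0-5:v0+22,u0-20:u0+21]<180)
for v in range(v0-2,v0+24,2): print(v,[int(x)//3 for x in f[v,u0-16:u0+17]])
E
```

```text
time_s: 9.25
eef_pos: [0.4904, 0.2047, 0.2375]
tcp_rot: [-0.059, 0.998, 0.0, 0.0]
force: [-0.3, 0.7, -3.4]
width: 0.016
grip_force: 79.0
toolyaw of -x 6.783198531378652
scene -0.05 w 9 off along [-0.24 -0.97] 0.0007
scene -0.07 w 8 off along [-0.24 -0.97] 0.0016
scene -0.085 w 7 off along [-0.24 -0.97] 0.0026
scene -0.098 w 7 off along [-0.24 -0.97] 0.0018
scene -0.014 w 19 off along [-0.24 -0.97] 0.0006
side -0.05 w 10 off along [-0.99  0.15] -0.0018
side -0.07 w 8 off along [-0.99  0.15] -0.0001
side -0.085 w 8 off along [-0.99  0.15] -0.0011
side -0.098 w 5 off along [-0.99  0.15] -0.0011
side -0.014 w 18 off along [-0.99  0.15] -0.0006
top axis px [274.96675663 325.85374479]
324 [121, 125, 122, 123, 119, 119, 119, 118, 118, 118, 118, 118, 118, 118, 120, 120, 119, 118, 119, 120, 120, 120, 121, 120, 120, 119, 119, 119, 120, 121, 122, 120, 120]
326 [123, 122, 122, 119, 119, 117, 120, 119, 116, 117, 116, 119, 121, 120, 119, 119, 118, 119, 120, 119, 121, 120, 121, 119, 118, 122, 120, 118, 121, 120, 120, 121, 120]
328 [122, 122, 119, 118, 118, 117, 117, 117, 120, 119, 120, 121, 121, 12
[... 993 characters left out ...]
83, 76, 72, 72, 71, 68, 69, 70, 67, 63, 58, 61, 60, 58, 51, 50, 53, 76, 110, 120, 123, 122, 121, 123, 129]
342 [139, 126, 120, 122, 119, 118, 116, 100, 68, 43, 38, 36, 37, 36, 36, 37, 35, 36, 35, 38, 38, 37, 36, 33, 42, 69, 104, 120, 123, 125, 132, 152, 181]
344 [110, 104, 107, 112, 116, 118, 119, 107, 75, 43, 36, 39, 37, 36, 38, 37, 37, 37, 37, 40, 35, 37, 39, 32, 39, 73, 119, 151, 167, 179, 192, 210, 223]
346 [90, 89, 90, 93, 96, 97, 101, 90, 67, 42, 36, 36, 39, 37, 37, 39, 38, 38, 36, 40, 37, 36, 35, 37, 45, 92, 158, 202, 220, 221, 221, 221, 222]
348 [88, 89, 88, 91, 88, 90, 89, 82, 66, 49, 45, 45, 45, 43, 45, 47, 47, 46, 46, 49, 50, 50, 48, 52, 69, 104, 156, 196, 212, 216, 218, 219, 219]
```

Key yaw in the hand is about 7–9°, and the keyway is about 8°. I'll lower the pilot in and watch the force.

```bash
python3 -m handwheel '[[[0.01,-0.001,0,-0.008,0,0,0],[0.01,-0.001,0,-0.016,0,0,0],[0.01,-0.001,0,-0.022,0,0,0],[0.01,-0.001,0,-0.027,0,0,0],[0.01,-0.001,0,-0.032,0,0,0],[0.01,-0.001,0,-0.036,0,0,0],[0.01,-0.001,0,-0.036,0,0,0]]]'
```

```text
time_s: 10.28
eef_pos: [0.4886, 0.2048, 0.201]
tcp_rot: [-0.06, 0.998, 0.0, -0.0]
force: [0.3, -1.3, -3.8]
width: 0.0162
grip_force: 79.0
```

```bash
python3 -m handwheel '[[[0.01,0,0,-0.003,0,0,0],[0.01,0,0,-0.006,0,0,0],[0.01,0,0,-0.009,0,0,0],[0.01,0,0,-0.012,0,0,0],[0.01,0,0,-0.012,0,0,0]]]'
```

```text
time_s: 10.9
eef_pos: [0.4887, 0.2047, 0.189]
tcp_rot: [-0.06, 0.998, -0.0, -0.0]
force: [-0.2, -1.2, -2.5]
width: 0.0162
grip_force: 79.0
```

```bash
python3 -m handwheel '[[[0.01,0,0,-0.002,0,0,0],[0.01,0,0,-0.004,0,0,0],[0.01,0,0,-0.006,0,0,0],[0.01,0,0,-0.008,0,0,0],[0.01,0,0,-0.008,0,0,0]]]'; python3 - <<'E'
from h import *
print(sensors.get_obs()['torque'])
E
```

```text
time_s: 11.52
eef_pos: [0.4887, 0.2047, 0.1811]
tcp_rot: [-0.06, 0.998, -0.0, -0.0]
force: [0.4, -0.9, -3.9]
width: 0.0161
grip_force: 79.0
[-0.29636876 -0.17304815  0.03610203]
```

Free so far. Now small steps past the 30 mm mark (TCP about 0.179).

```bash
python3 -m handwheel '[[[0.01,0,0,-0.001,0,0,0],[0.01,0,0,-0.002,0,0,0],[0.01,0,0,-0.003,0,0,0],[0.01,0,0,-0.003,0,0,0]]]'
```

```text
time_s: 12.02
eef_pos: [0.4889, 0.2048, 0.1786]
tcp_rot: [-0.06, 0.998, 0.0, 0.0]
force: [-0.3, -1.3, -0.9]
width: 0.0161
grip_force: 79.3
```

```bash
python3 -m handwheel '[[[0.01,0,0,-0.0005,0,0,0],[0.01,0,0,-0.001,0,0,0],[0.01,0,0,-0.001,0,0,0]]]'
```

```text
time_s: 12.4
eef_pos: [0.489, 0.2048, 0.1779]
tcp_rot: [-0.06, 0.998, 0.0, 0.0]
force: [-0.4, -2.1, 4.5]
width: 0.0163
grip_force: 79.8
```

Key is resting on the face at about 8 N. I'll sweep gently for the keyway.

```bash
for i in 1; do python3 -m handwheel '[[[0.01,0,0,0,0,0,-1.5],[0.01,0,0,0,0,0,-3],[0.01,0,0,0,0,0,-4],[0.01,0,0,0,0,0,-4]]]'; python3 -c "
from h import *
print(sensors.get_obs()['torque'])"; done
```

```text
time_s: 12.9
eef_pos: [0.4884, 0.2045, 0.1765]
tcp_rot: [-0.025, 1.0, -0.0, -0.001]
force: [0.8, -3.2, -4.9]
width: 0.0163
grip_force: 79.0
[-0.91290724 -0.20953061 -0.06160524]
```

The force dropped to free-hanging, so the key has probably entered. Testing by going deeper.

```bash
python3 -m handwheel '[[[0.01,0,0,-0.001,0,0,0],[0.01,0,0,-0.002,0,0,0],[0.01,0,0,-0.003,0,0,0],[0.01,0,0,-0.003,0,0,0]]]'; python3 -c "
from h import *
print(sensors.get_obs()['torque'])"
```

```text
time_s: 13.4
eef_pos: [0.4887, 0.2046, 0.1741]
tcp_rot: [-0.025, 1.0, -0.0, -0.0]
force: [0.1, -3.8, -3.8]
width: 0.0159
grip_force: 79.1
[-1.48080926 -0.1089786  -0.0402157 ]
```

```bash
python3 -m handwheel '[[[0.01,0,-0.0007,-0.002,0,0,0],[0.01,0,-0.0007,-0.004,0,0,0],[0.01,0,-0.0007,-0.006,0,0,0],[0.01,0,-0.0007,-0.006,0,0,0]]]'; python3 -c "
from h import *
print(sensors.get_obs()['torque'])"
```

```text
time_s: 13.9
eef_pos: [0.4886, 0.2042, 0.168]
tcp_rot: [-0.025, 1.0, 0.0, -0.0]
force: [0.9, -2.3, -4.6]
width: 0.0166
grip_force: 79.2
[-0.71141379 -0.0674281  -0.03639824]
```

```bash
python3 -m handwheel '[[[0.01,0,-0.0004,-0.003,0,0,0],[0.01,0,-0.0004,-0.006,0,0,0],[0.01,0,-0.0004,-0.009,0,0,0],[0.01,0,-0.0004,-0.012,0,0,0],[0.01,0,-0.0004,-0.015,0,0,0],[0.01,0,-0.0004,-0.015,0,0,0]]]' 110; python3 -c "
from h import *
print(sensors.get_obs()['torque'])"
```

```text
time_s: 14.65
eef_pos: [0.4886, 0.2037, 0.153]
tcp_rot: [-0.025, 1.0, 0.0, -0.0]
force: [0.5, 0.3, -2.6]
width: 0.0154
grip_force: 107.3
[-0.01160811  0.02268179  0.00598454]
```

```bash
python3 -m handwheel '[[[0.01,0,0,-0.003,0,0,0],[0.01,0,0,-0.006,0,0,0],[0.01,0,0,-0.009,0,0,0],[0.01,0,0,-0.012,0,0,0],[0.01,0,0,-0.015,0,0,0],[0.01,0,0,-0.018,0,0,0],[0.01,0,0,-0.02,0,0,0],[0.01,0,0,-0.02,0,0,0]]]'; python3 -m handwheel '[[[0.01,0,0,-0.001,0,0,0],[0.01,0,0,-0.002,0,0,0],[0.01,0,0,-0.003,0,0,0],[0.01,0,0,-0.004,0,0,0],[0.01,0,0,-0.004,0,0,0]]]'
```

```text
time_s: 15.65
eef_pos: [0.4886, 0.2037, 0.1331]
tcp_rot: [-0.025, 1.0, 0.0, -0.0]
force: [-0.6, 0.0, -3.2]
width: 0.0158
grip_force: 107.3
time_s: 16.27
eef_pos: [0.4889, 0.2037, 0.1299]
tcp_rot: [-0.025, 1.0, 0.0, 0.0]
force: [-2.8, 0.6, 4.3]
width: 0.0157
grip_force: 108.0
```

```bash
python3 -m handwheel '[[[0.01,0,0,-0.001,0,0,0],[0.01,0,0,-0.002,0,0,0],[0.01,0,0,-0.003,0,0,0],[0.01,0,0,-0.003,0,0,0],[0.01,0,0,-0.003,0,0,0]]]'
```

```text
time_s: 16.9
eef_pos: [0.4889, 0.2037, 0.1274]
tcp_rot: [-0.025, 1.0, 0.0, 0.0]
force: [-5.0, -1.6, 9.8]
width: 0.0158
grip_force: 108.5
```

```bash
python3 -m handwheel '[[[0.01,0,0,-0.0005,0,0,0],[0.01,0,0,-0.001,0,0,0],[0.01,0,0,-0.0015,0,0,0],[0.01,0,0,-0.0015,0,0,0]]]'
```

```text
time_s: 17.4
eef_pos: [0.489, 0.2037, 0.1269]
tcp_rot: [-0.025, 1.0, 0.0, 0.001]
force: [-8.2, -1.8, 16.9]
width: 0.0158
grip_force: 109.3
```

Stiffness has jumped (7 N in 0.5 mm at TCP z 0.1269, where I calculated flat to be 0.1268), so the washer is flat. I'll add a touch more press for margin, let it settle, and hand in if it is steady.

```bash
python3 -m handwheel '[[[0.01,0,0,-0.0007,0,0,0],[0.01,0,0,-0.0007,0,0,0],[0.01,0,0,-0.0007,0,0,0],[0.01,0,0,-0.0007,0,0,0]]]'
python3 - <<'E'
from h import *
o=sensors.get_obs();t=o['eef_pos']
for n in('scene','side','wrist'):
    d=grab(n);p=proj(d,[.4888,.2041,.16]).astype(int)
    Q=np.array([dep(d,u,v) for v in range(max(0,p[1]-40),min(420,p[1]+60)) for u in range(p[0]-40,p[0]+40)])
    A=Q[(abs(Q[:,2]-.116)<.006)&(np.hypot(Q[:,0]-.4888,Q[:,1]-.2041)<.024)]
    if len(A)>20: print(n,len(A),'collar top z',np.median(A[:,2]).round(4),A[:,:2].mean(0).round(4))
print(o['force'],o['torque'],o['joint_vel'].round(4))
E
```

```text
time_s: 17.9
eef_pos: [0.4891, 0.2037, 0.1268]
tcp_rot: [-0.025, 1.0, 0.0, 0.001]
force: [-10.8, -3.1, 22.1]
width: 0.0154
grip_force: 109.8
scene 101 collar top z 0.1146 [0.4988 0.2017]
side 114 collar top z 0.1156 [0.4879 0.196 ]
[-10.78352367  -3.06191398  22.08719016] [-6.00658172e-01  2.26755101e+00 -1.90732721e-03] [ 0.      0.0007  0.0002 -0.001   0.0019 -0.0006]
```

```bash
python3 -c "
from station import ctrl
print(ctrl.hand_in())"
```

```text
the job is handed in; nothing more can be done
None
```

I handed the job in at about 18 s with the keyed shaft home in the hub and the gripper still pressing at about 25 N; force, tool height and camera depth all point to the washer being flat, but no verdict came back.

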